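# Lever open the scrap box and sweep the offcuts in

## Task

Clear the bench: with the bench scraper's thin steel foot lever up the hinged cover of the flat scrap box and swing it right back so that it stays open, then sweep the four metal offcuts (square tube, channel, angle and clamp block) along the bench through the mouth until they lie right inside the box. Work only with the scraper, keeping the gripper itself off the box and the offcuts, and leave the other things on the bench where they are. Finish by standing the scraper upright on the bench, clear of the box, and let go of it.

Things in the scene. Friction and masses are not known exactly. Their poses are not given: they have to be found in the camera images.
- scrap_box: Low grey steel box fixed to the bench, 170 deep (x), 250 wide (y), 50 mm high; origin: centre of its underside, on the bench. Mouth: its whole -x side (x = -85 mm), shut by the cover's apron. The other sides are 4 mm walls, 50 mm high. Floor 2 mm thick, with a 30 mm ramp before the mouth, between two flared cheeks 31 mm high.
- cover (a joint): Angle of the box's hinged cover: 0 flat (shut), 1.57 upright, 1.8 fully back on its stop. A 3 mm sheet, underside 52 mm above the bench when shut; an apron hangs 36 mm down from it at the mouth, and it projects 28 mm beyond the apron as a lip, free underneath. The stiff hinge stays where it is left; 3 N at the lip lifts it.
- cover_lip (a point): Middle of the free edge of the cover's lip, on its underside; 198 mm from the hinge line, and 28 mm outside the front of the apron.
- cover_hinge (a point): Middle of the cover's hinge line, at x = +85 mm and 52 mm above the bench in the box's frame; the line runs along the box's y axis.
- scraper: Bench scraper, 0.35 kg, like an upside-down T. Flat steel foot, 4 mm thick, 120 mm long (y), from x = -17 to x = +45 mm: the longer +x side is the blade. A 5 mm upright plate at x = 0 carries a wooden bar grip, 110 mm along y, 26 mm wide (x), 52 to 80 mm above the underside. Origin: on the underside, below the grip's middle. Grasp the bar from above, closing along x.
- tube: Offcut of square aluminium tube, 75 long by 32 by 32 mm, hollow. Origin: centre of its underside as first laid, x along its length. One of the four offcuts to be swept.
- channel: Offcut of steel U-channel lying open side up, 70 long by 44 wide by 24 mm high. Origin: centre of its underside as first laid, x along its length. One of the four offcuts to be swept.
- angle: Offcut of steel angle, 64 long by 42 wide, one leg flat on the bench and the other standing 34 mm high along its +y edge. Origin: centre of its underside as first laid, x along its length. One of the four offcuts to be swept.
- clamp: Solid aluminium clamp block with four dark screw heads on top, 62 long by 40 wide by 24 mm high. Origin: centre of its underside as first laid, x along its length. One of the four offcuts to be swept.
- controller: Finned aluminium controller brick with black ends, 100 by 60 by 37 mm, x along its length, origin under its centre. Leave alone.
- wrench: Steel wrench, 180 mm long along x, lying flat. Leave alone.
- screwdriver: Black-handled screwdriver, 180 mm long along x, lying flat, about 30 mm thick. Leave alone.
- grease_tub: White lidded tub, 84 mm across, 75 mm high, origin under its centre. Leave alone.
- display: Flat black display unit, 90 (y) by 60 (x) by 13 mm with a short bracket at +x, origin under its centre. Leave alone.
- bearing_cup: Dark steel ring, 64 mm across, 26 mm high, 44 mm hole, lying flat. Leave alone.

How it is judged:
By the outcome, as a careful person would: the job done as asked, in the order asked, and still so for the second after the job is handed in, with the robot touching nothing.
It also fails if it takes over 72 s, if anything falls off the work surface, if the arm or the gripper's body presses on something with over 40 N, if the wrist force passes 120 N, or if a joint passes its speed limit or range.

## Robot

A 6-joint arm with a two-finger parallel gripper is mounted at the origin on the work surface. World frame = base frame: x ahead of the robot, y to its left, z up, the work surface at z = 0. Lengths are in mm, angles in rad, forces in N, time in s.
With the tool pointing down it reaches from about 300 to 775 mm from the base axis. Payload 14.6 kg.
Tool frame: the origin (TCP) lies between the finger pads; the fingertips stand 22 mm ahead of it and the grasp point (between the pads) lies 3 mm ahead of it (manip.tcp_to_tips is the distance from the TCP to the fingertips, in mm); y points along the fingers, z is the direction in which the jaws open and shut, and the axes are right-handed (so a half turn about y gives the same grasp; the last joint's range is limited). The gripper opens to 94 mm and grips with 3 to 60 N. Pads are 16 mm wide; open, the fingers measure 119 mm over their backs; the gripper's body (75 mm by 177 mm) begins 78 mm behind the grasp point.
Start: joints at [-1.205, 0.3, 1.521, -0, 1.321, -0.067], TCP at [230.67, -499.28, 227.446] pointing down, gripper open.
Joint ranges: [-3.03, 3.03], [-0.79, 2.21], [0.23, 2.52], [-1.04, 4.18], [0, 3.07], [-2.55, 2.55]. Speed limits (rad/s): [2.22, 2.22, 2.57, 3.14, 3.14, 3.14].

## Interface

Orientations are given as [roll, pitch, yaw] about the fixed x, y, z axes, in that order (R = Rz(yaw) Ry(pitch) Rx(roll)).
In Python, from cell import manip gives the robot as it stands.
- The arm moves only by the shell command python3 -m jog 'ROWS' [OPENING] [FORCE]. ROWS is JSON, one flat list of numbers, 6 for each row, row after row: the shift along the tool's x, y, z in mm, then the turn, a rotation vector about the tool's x, y, z in degrees. A call has 1 to 10 rows; each row is the pose to reach, as a shift and turn from the pose commanded when the call began, along the tool's axes at that moment; what a row does not reach only later rows make up. A row lasts 1/12 s, in which the tool goes at most 41.7 mm and 7.16 degrees, less where a joint would pass 70% of its speed; a pose out of reach is approached as far as the arm can. A call with a gripper value outside its range is refused whole. OPENING is the finger opening in mm, from 0 to 94, set as the call begins (- or left out, the last holds). The fingers move at their own pace and stop on an object; FORCE is the grip in N (left out, the last holds). Time passes only in rows, so rows that repeat a pose let the fingers close. It gives the time, the measured TCP pose, the force and the opening at its end, in the units of the state.
- manip.read_state(): the state, without advancing time (a new reading comes with each control period).
- manip.camera(name): name is "scene" or "top" or "wrist"; returns a dict with "img" (384x512x3 uint8, red, green, blue), "intrinsics" (3x3 intrinsics, pixels), "origin" and "orientation" of the camera in the world. Camera axes: x right, y down, z forward; pixel columns grow to the right and rows downward; lengths in mm; the calibration is good to about 2 mm. The wrist camera is an equidistant fisheye: a pixel r from the principal point sees the ray r / f radians off the axis. A picture is of the moment at which its call begins. There is no depth.
- manip.sign_off(): hands the job in, once; it reports no verdict.
Trained networks look in a picture, given as the dict that the camera call returned (one of the last four; its "shot" number tells which), for a name from the list of things; names that differ only in an ending like _2 or _b are one class to them, and where a whole thing is asked for, a point or a joint stands for the part that bears it (a point fixed in the world has none). Each returns a list of dicts, best first, with "score" (0 to 1); they miss things now and then, are a little off and sometimes report something else, mostly with a low value. They report only what shows in the picture. A call takes as long as a camera call.
- manip.masks_of(thing, picture): "pixels" (384x512 bool, what is visible of it) and "xy" ([column, row] in pixels, amid what is visible of it).
- manip.tip_of(thing, picture): "xy" ([column, row] in pixels: a listed point, or the origin of a listed thing).
The state is a dict: "clock": time; "joints": joint angles; "qd": joint speeds; "effort": joint torques, N m; "eef_pos": TCP position; "eef_rot": TCP orientation; "wrist_force": force on the tool from outside, world axes, zero at the start; "moment": the same for the moment, N m; "finger_gap": finger opening in mm.
Only numpy, scipy, OpenCV 4.12 (cv2) and the standard library are available. Lean on these libraries where they do the work, as an engineer would, in place of code of your own. Each camera call takes 0.05 s, during which the arm holds its last target.

## Working session

There is one attempt and no reset: what is moved stays moved. The work goes in short steps, Python scripts to look and compute and a shell command to move; the robot and the scene stay as the last step left them, time stands still between calls to the robot, and variables do not carry over. Pictures are saved under pics/ and viewed, and the job is handed in when it is done.

```bash
ls; mkdir -p pics
python3 - <<'E'
from cell import manip
import cv2
s=manip.read_state();print(s)
for n in("scene","top","wrist"):
    c=manip.camera(n);cv2.imwrite(f"pics/a_{n}.png",c["img"][:,:,::-1]);print(n,c["intrinsics"],c["origin"],c["orientation"],c["shot"])
E
```

```text
pics
{'clock': 0.0, 'joints': array([-1.20458427e+00,  3.00457277e-01,  1.52154891e+00, -1.70560438e-05,
        1.32069761e+00, -6.65981726e-02]), 'qd': array([ 0.00037167,  0.00086297,  0.00045327, -0.00035524,  0.00038571,
       -0.00036737]), 'effort': array([ 1.00598871e-03, -5.31800330e+01, -3.52738130e+01,  7.08859228e-02,
        2.43563071e-02, -1.23490154e-04]), 'eef_pos': array([ 230.59684391, -499.07717739,  226.90750886]), 'eef_rot': array([-1.57190610e+00,  5.74607701e-05, -2.70877823e+00]), 'wrist_force': array([-0.34427272, -0.33636948, -0.16077914]), 'moment': array([-0.02950468, -0.05879967,  0.01835142]), 'finger_gap': 93.95446662349507}
scene [[368.1174599    0.         247.96642032]
 [  0.         368.1174599  187.8540102 ]
 [  0.           0.           1.        ]] [897.68930173 392.44673727 777.01343253] [-2.54312053  0.00733865  2.46036002] 1
top [[431.40868458   0.         252.67620653]
 [  0.         431.40868458 192.10664868]
 [  0.           0.           1.        ]] [ 375.16265271  -16.68712098 1367.36628409] [-2.99279742  0.0262094  -1.56642923] 2
wrist [[297.31863964   0.         256.88261506]
 [  0.         297.31863964 193.19861504]
 [  0.           0.           1.        ]] [ 291.66399395 -470.44562943  384.43803386] [ 2.90382378e+00  1.07384084e-03 -1.13705959e+00] 3
```

View pics/a_scene.png

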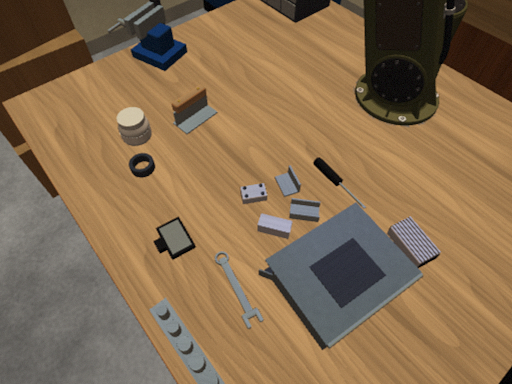

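View pics/a_top.png

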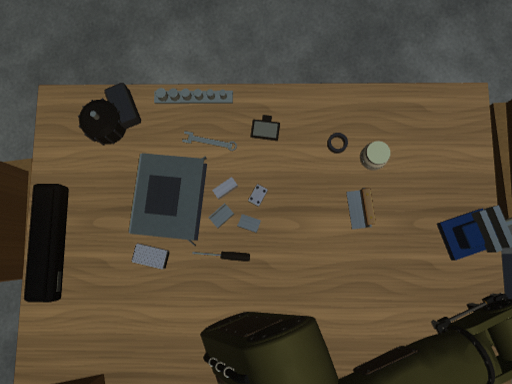

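View pics/a_wrist.png

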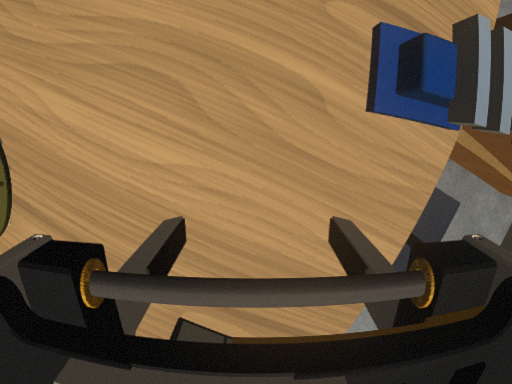

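```bash
cat > h.py <<'E'
import numpy as np,cv2
from scipy.spatial.transform import Rotation as Ro
from cell import manip
def R(c): return Ro.from_euler('xyz',c["orientation"]).as_matrix()
def unp(c,xy,z):
    K=c["intrinsics"];xy=np.atleast_2d(xy).astype(float)
    d=np.c_[(xy[:,0]-K[0,2])/K[0,0],(xy[:,1]-K[1,2])/K[1,1],np.ones(len(xy))]
    d=d@R(c).T;o=np.array(c["origin"]);t=(z-o[2])/d[:,2]
    return o+d*t[:,None]
def proj(c,P):
    K=c["intrinsics"];p=(np.atleast_2d(P)-np.array(c["origin"]))@R(c)
    return np.c_[K[0,0]*p[:,0]/p[:,2]+K[0,2],K[1,1]*p[:,1]/p[:,2]+K[1,2]]
def tri(c1,a,c2,b):
    A=[];
    for c,x in((c1,a),(c2,b)):
        d=(unp(c,x,0)[0]-np.array(c["origin"]));d/=np.linalg.norm(d);M=np.eye(3)-np.outer(d,d);A.append((M,M@np.array(c["origin"])))
    return np.linalg.solve(A[0][0]+A[1][0],A[0][1]+A[1][1])
def save(c,n,s=1): cv2.imwrite(f"pics/{n}.png",cv2.resize(c["img"][:,:,::-1],None,fx=s,fy=s))
E
python3 - <<'E'
from h import *
np.set_printoptions(precision=1,suppress=True)
t=manip.camera("top");s=manip.camera("scene")
H=dict(scrap_box=25,scraper=2,tube=32,channel=24,angle=1,clamp=24,controller=37,wrench=5,screwdriver=15,grease_tub=75,display=13,bearing_cup=26,cover_lip=52,cover_hinge=52)
for n,h in H.items():
    for nm,c in(("top",t),("scene",s)):
        r=manip.tip_of(n,c)
        z=52 if 'cover' in n else 0
        out=[(round(q["score"],2),unp(c,q["xy"],z)[0][:2]) for q in r[:2]]
        m=manip.masks_of(n,c)
        rect=None
        if m:
            ys,xs=np.nonzero(m[0]["pixels"]);w=unp(c,np.c_[xs,ys],h)[:,:2]
            rect=cv2.minAreaRect(w.astype(np.float32));rect=[np.round(v,1) for v in rect]
        print(n,nm,out,rect)
E
```

```text
scrap_box top [(0.83, array([565.3, 293.8]))] [array([558.8, 287.4]), array([229.8, 278.1]), np.float64(85.8)]
scrap_box scene [(0.56, array([565.5, 291.6]))] [array([561.3, 277.5]), array([219.7, 293.8]), np.float64(84.7)]
scraper top [(0.59, array([ 537.9, -326.5]))] [array([ 527.3, -321.6]), array([123.4,  78.6]), np.float64(7.1)]
scraper scene [(0.75, array([ 524.5, -344.9]))] [array([ 513.5, -352.8]), array([165. , 138.6]), np.float64(5.1)]
tube top [(0.51, array([588.5, 107.2]))] [array([586.7, 107.3]), array([37.7, 73.3]), np.float64(33.0)]
tube scene [(0.89, array([597.4, 106.6]))] [array([601.8, 112.7]), array([47.2, 75.4]), np.float64(34.5)]
channel top [(0.9, array([495.7, 111.9])), (0.17, array([756.9, 166.9]))] [array([502.4, 119.8]), array([44.6, 66.2]), np.float64(45.4)]
channel scene [(0.71, array([513.6, 125.7])), (0.35, array([379.4, 332.3]))] [array([514.2, 122. ]), array([57.9, 69.2]), np.float64(41.8)]
angle top [(0.52, array([490.8,  28.2])), (0.24, array([592.7, 114.3]))] [array([479.9,  31.6]), array([64.2, 42.1]), np.float64(71.8)]
angle scene [(0.92, array([
[... 1609 characters left out ...]
4]))] [array([ 737.7, -246.9]), array([60.9, 67.2]), np.float64(45.1)]
bearing_cup scene [(0.78, array([ 739.9, -250.9])), (0.41, array([527.1, 169.2]))] [array([ 746.4, -240.2]), array([81.4, 60. ]), np.float64(79.2)]
cover_lip top [(0.68, array([543.5, 181.1]))] [array([561.4, 283.9]), array([199.5, 256.5]), np.float64(84.4)]
cover_lip scene [(0.77, array([555.1, 191.4]))] [array([562.3, 279.7]), array([205.5, 259.2]), np.float64(83.8)]
cover_hinge top [(0.93, array([566.5, 374.1]))] [array([558.3, 283.7]), array([201. , 260.9]), np.float64(84.6)]
cover_hinge scene [(0.65, array([578.2, 383.5])), (0.3, array([601.7,  30.1]))] [array([562.6, 279.3]), array([203.2, 260.7]), np.float64(84.3)]
```

Run:
```python
import cv2,numpy as np
t=cv2.imread("pics/a_top.png");s=cv2.imread("pics/a_scene.png")
a=cv2.resize(t[170:250,330:400],None,fx=5,fy=5,interpolation=cv2.INTER_CUBIC)
b=cv2.resize(s[80:145,165:225],None,fx=6,fy=6,interpolation=cv2.INTER_CUBIC)
o=np.zeros((400,710,3),np.uint8);o[:a.shape[0],:350]=a;o[:390,350:710]=b
cv2.imwrite("pics/z1.png",o)
c=cv2.resize(t[140:260,120:280],None,fx=5,fy=5,interpolation=cv2.INTER_CUBIC)
cv2.imwrite("pics/z2.png",c)
```

```text
(no output)
```

View pics/z1.png

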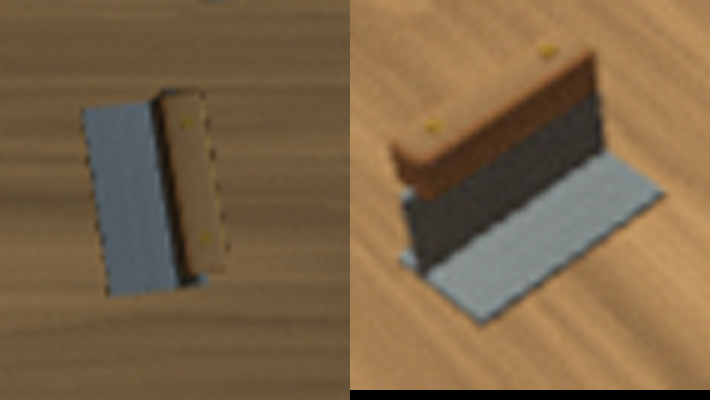

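View pics/z2.png

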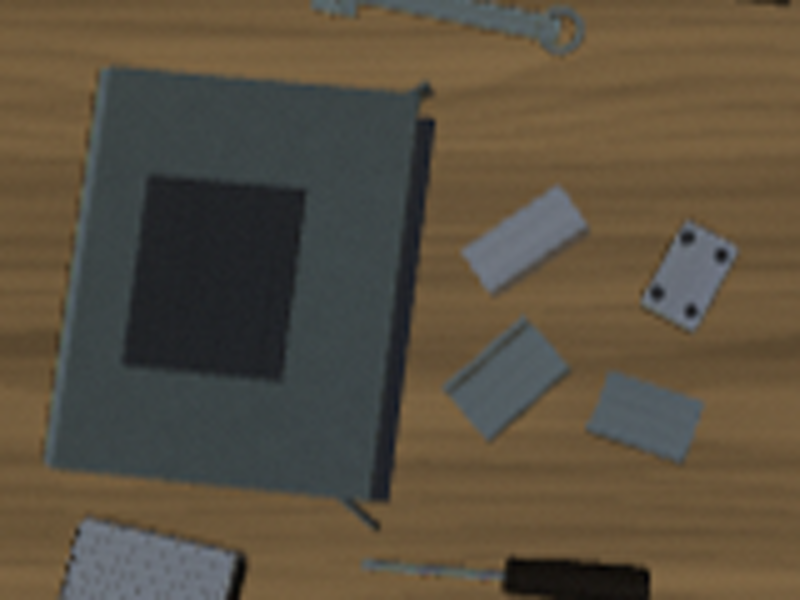

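Run:
```python
import cv2,numpy as np
s=cv2.imread("pics/a_scene.png")
cv2.imwrite("pics/z3.png",cv2.resize(s[165:350,235:435],None,fx=4,fy=4,interpolation=cv2.INTER_CUBIC))
```

```text
(no output)
```

View pics/z3.png

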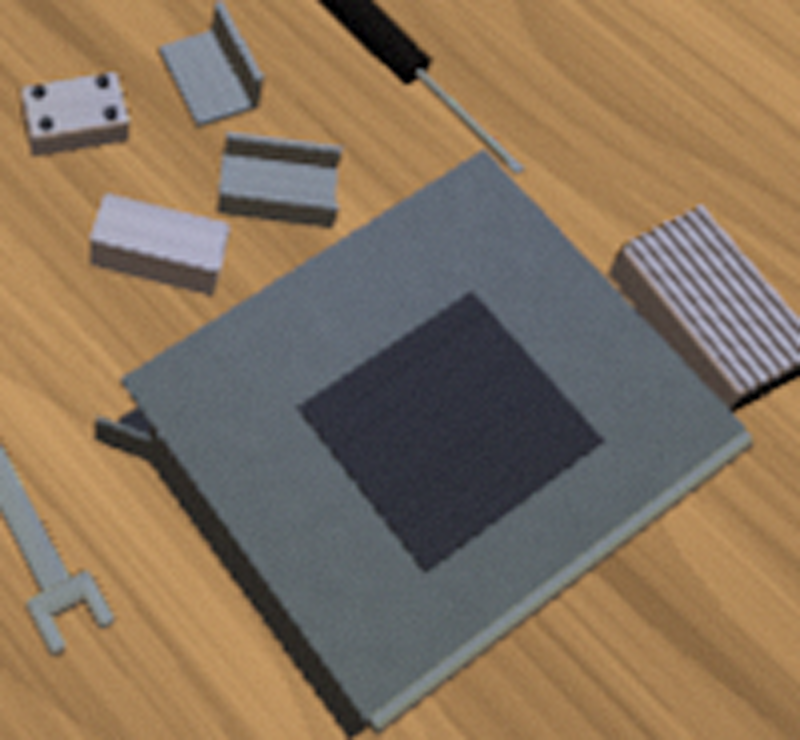

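Run:
```python
from h import *
np.set_printoptions(precision=1,suppress=True)
t=manip.camera("top");s=manip.camera("scene")
T=lambda x,y:(x/5+120,y/5+140);S=lambda x,y:(x/4+235,y/4+165)
P={}
for n,a,b in [("lipFar",T(418,94),S(124,382)),("lipNear",T(372,498),S(485,152)),("hinFar",T(106,68),S(372,728)),("hinNear",T(48,467),S(750,435)),
 ("padA",T(148,176),S(427,572)),("padB",T(305,188),S(298,407)),("padC",T(282,380),S(472,292)),("padD",T(124,365),S(603,440)),
 ("dot1",(367.4,194.2),(198,88.3)),("dot2",(371.2,217.6),(178.8,101)),
 ("bladeFar",(346.6,191.6),(245+0*1,0)),]:
    if n=="bladeFar": continue
    z=55 if n[0] in'lhp' else 80
    print(n,tri(t,a,s,b),unp(t,a,z)[0],unp(s,b,z)[0])
for p in[(346.6,191.6),(351.6,229.4)]: print("blade",unp(t,p,4)[0])
for p in[(350+480,0)]:pass
B=lambda x,y:((x-350)/6+165,y/6+80)
for p in[B(480,323),B(665,192)]: print("bladeS",unp(s,p,4)[0])
print(manip.read_state()["clock"])
```

```text
lipFar [677.5 172.7  52.4] [676.9 172.3  55. ] [678.4 173.4  55. ]
lipNear [425.3 196.2  53.8] [425.8 195.   55. ] [425.4 197.5  55. ]
hinFar [697.  373.1  42.3] [693.9 369.3  55. ] [700.5 373.4  55. ]
hinNear [444.4 397.1  46.3] [444.  394.3  55. ] [449.8 397.2  55. ]
padA [626.3 340.9  49.6] [624.9 340.   55. ] [628.6 340.8  55. ]
padB [617.5 241.1  55.2] [617.3 241.5  55. ] [617.7 240.8  55. ]
padC [497.7 252.6  53.4] [497.6 252.2  55. ] [498.5 253.1  55. ]
padD [507.2 351.4  50.2] [506.7 350.1  55. ] [509.9 351.6  55. ]
dot1 [ 538.7 -298.8  130.8] [ 561.9 -325.9   80. ] [ 497.6 -332.5   80. ]
dot2 [ 519.1 -367.    16.8] [ 491.6 -334.6   80. ] [ 567.6 -323.4   80. ]
blade [ 581.2 -278.7    4. ]
blade [ 461.3 -291.     4. ]
bladeS [ 587.8 -274.2    4. ]
bladeS [ 468.8 -288.8    4. ]
3.15
```

```bash
cat >> h.py <<'E'
def rel(pos,ang,tilt=0):
    """target TCP, tool z heading deg, -> shift (tool axes) and rotvec deg"""
    st=manip.read_state();R0=Ro.from_euler('xyz',st["eef_rot"]);p0=np.array(st["eef_pos"])
    a=np.deg2rad(ang);z=np.array([np.cos(a),np.sin(a),0]);y=np.array([0,0,-1.]);x=np.cross(y,z)
    R1=Ro.from_matrix(np.c_[x,y,z])
    d=R0.inv().apply(np.array(pos)-p0);rv=np.rad2deg((R0.inv()*R1).as_rotvec())
    print("t",st["clock"],"p0",p0.round(1),"zang",round(np.rad2deg(np.arctan2(*R0.as_matrix()[:2,2][::-1])),2),"F",np.round(st["wrist_force"],1),"gap",round(st["finger_gap"],1),"q6",round(np.rad2deg(st["joints"][5]),1))
    print("shift",d.round(1),"rot",rv.round(2))
E
python3 -c "
from h import *
rel([529.7,-328.5,150],96.7)"
```

```text
t 3.15 p0 [ 230.7 -499.3  227.5] zang -65.2 F [ 0.6 -0.5  0.7] gap 94.1 q6 -3.8
shift [-343.1   77.5  -29.6] rot [  -0.  -161.9   -0. ]
```

```bash
python3 -m jog '[-34,0,-3,0,-7,0, -69,0,-6,0,-14,0, -103,0,-9,0,-21,0, -137,0,-12,0,-28,0, -171,0,-15,0,-35,0, -206,0,-18,0,-42,0, -240,0,-21,0,-49,0, -274,0,-24,0,-56,0, -308,0,-27,0,-63,0, -343,0,-30,0,-70,0]' 80 40; python3 -c "
from h import *
rel([529.7,-328.5,150],96.7)"
```

```text
clock: 3.98
eef_pos: [530.8, -327.1, 227.5]
eef_rot: [-1.571, -0.0, -1.481]
wrist_force: [-0.2, -0.9, -0.1]
finger_gap: 79.9
t 3.9833 p0 [ 530.8 -327.1  227.5] zang 5.14 F [-0.2 -0.9 -0.1] gap 79.9 q6 -40.2
shift [ 1.3 77.5 -1.2] rot [ 0.000e+00 -9.156e+01  1.000e-02]
```

```bash
python3 -m jog '[0,5,0,0,-7,0, 1,10,0,0,-14,0, 1,20,0,0,-21,0, 1,30,0,0,-28,0, 1,40,0,0,-35,0, 1,50,0,0,-42,0, 1,58,0,0,-49,0, 1,66,-1,0,-56,0, 1,72,-1,0,-63,0, 1,77,-1,0,-70,0]'; python3 -m jog '[0,0,0,0,-7,0, 0,0,0,0,-14,0, 0,0,0,0,-21,0, 0,0,0,0,-21.6,0]'; python3 -c "
from h import *
rel([529.7,-328.5,72],96.7)
c=manip.camera('wrist');save(c,'w1')
c=manip.camera('scene');save(c,'s1')
cv2.imwrite('pics/s1z.png',cv2.resize(c['img'][40:190,100:300,::-1],None,fx=4,fy=4))"
```

```text
clock: 4.82
eef_pos: [528.4, -329.2, 149.8]
eef_rot: [-1.571, 0.001, -0.259]
wrist_force: [-0.8, -0.3, 1.1]
finger_gap: 79.9
clock: 5.15
eef_pos: [528.6, -329.3, 150.4]
eef_rot: [-1.571, 0.0, 0.118]
wrist_force: [-0.3, 0.0, 0.1]
finger_gap: 80.1
t 5.15 p0 [ 528.6 -329.3  150.4] zang 96.74 F [-0.3  0.   0.1] gap 80.1 q6 -132.0
shift [ 1.2 78.4  0.6] rot [-0.    0.04 -0.  ]
```

View pics/w1.png

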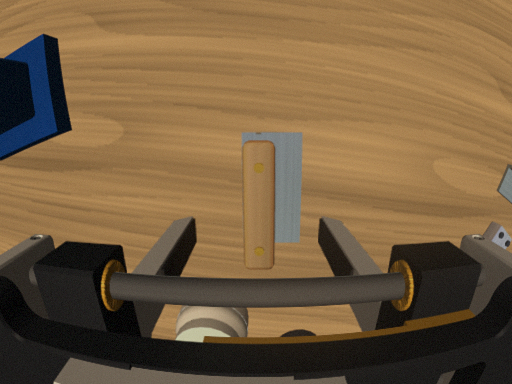

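View pics/s1z.png

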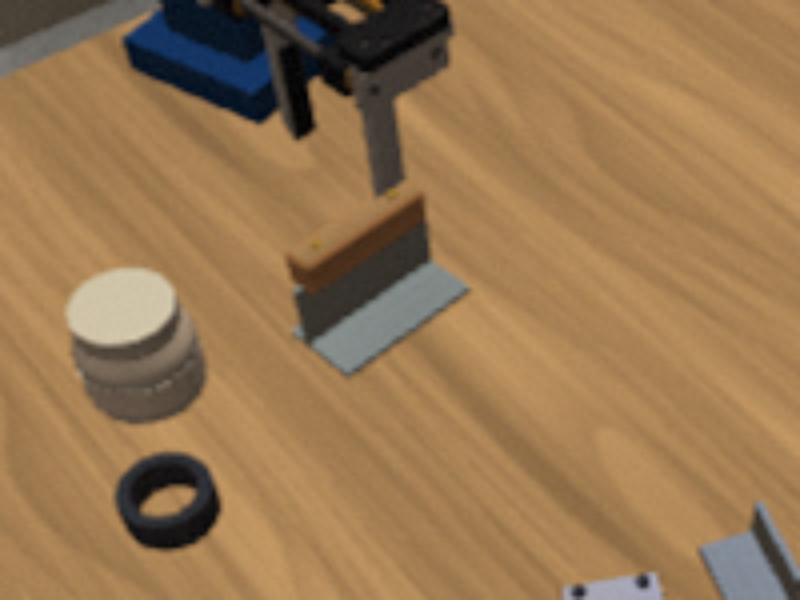

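```bash
cat >> h.py <<'E'
def unpw(c,xy,z):
    K=c["intrinsics"];xy=np.atleast_2d(xy).astype(float);v=(xy-K[:2,2])/K[0,0];r=np.linalg.norm(v,axis=1)
    d=np.c_[v/np.maximum(r,1e-9)[:,None]*np.sin(r)[:,None],np.cos(r)]@R(c).T;o=np.array(c["origin"])
    return o+d*((z-o[2])/d[:,2])[:,None]
E
python3 -c "
from h import *
c=manip.camera('wrist')
print(unpw(c,[(258,168),(259,251)],80).round(1));print(unpw(c,[(301.5,132),(299.5,242),(243,132)],4).round(1))
"
```

```text
[[ 495.1 -331.6   80. ]
 [ 564.6 -323.1   80. ]]
[[ 464.5 -289.9    4. ]
 [ 583.9 -275.     4. ]
 [ 471.4 -349.3    4. ]]
```

```bash
python3 -m jog '[1.3,20,1,0,0.2,0, 1.3,40,1.3,0,0.2,0, 1.3,60,1.3,0,0.2,0, 1.3,72,1.3,0,0.2,0, 1.3,78,1.3,0,0.2,0, 1.3,78,1.3,0,0.2,0]'; python3 -m jog '[0,0,0,0,0,0, 0,0,0,0,0,0, 0,0,0,0,0,0, 0,0,0,0,0,0, 0,0,0,0,0,0, 0,0,0,0,0,0]' 10 45; python3 -c "
from h import *
rel([529.8,-327.8,72],97)"
```

```text
clock: 5.8
eef_pos: [529.4, -327.6, 71.4]
eef_rot: [-1.57, 0.001, 0.107]
wrist_force: [0.0, -1.1, 0.1]
finger_gap: 79.6
clock: 6.3
eef_pos: [529.8, -327.9, 72.7]
eef_rot: [-1.571, -0.0, 0.108]
wrist_force: [0.3, -0.4, -0.8]
finger_gap: 43.3
t 6.3 p0 [ 529.8 -327.9   72.7] zang 96.19 F [ 0.3 -0.4 -0.8] gap 43.3 q6 -131.3
shift [0.1 0.7 0.1] rot [ 0.01 -0.81  0.02]
```

```bash
python3 -m jog '[0,0,0,0,-0.8,0, 0,0,0,0,-0.8,0, 0,0,0,0,-0.8,0, 0,0,0,0,-0.8,0, 0,0,0,0,-0.8,0, 0,0,0,0,-0.8,0]' ; python3 -c "
from h import *
rel([536,140,150],84.5)"
```

```text
clock: 6.8
eef_pos: [529.7, -327.8, 72.5]
eef_rot: [-1.571, 0.0, 0.122]
wrist_force: [-0.7, 0.5, 0.6]
finger_gap: 25.7
t 6.8 p0 [ 529.7 -327.8   72.5] zang 97.0 F [-0.7  0.5  0.6] gap 25.7 q6 -132.1
shift [ 63.2 -77.5 463.5] rot [-0.  12.5 -0. ]
```

```bash
python3 -m jog '[0,-10,0,0,0,0, 0,-30,10,0,0,0, 4,-45,40,0,1,0, 9,-45,75,0,2,0, 14,-45,110,0,3.5,0, 19,-45,145,0,5,0, 24,-45,180,0,6.5,0, 29,-45,215,0,8,0, 34,-45,250,0,10,0, 39,-45,285,0,12.5,0]' - 60; python3 -c "
from h import *
rel([545.0,115,116.5],84.5)"
```

```text
clock: 7.63
eef_pos: [533.3, -38.5, 118.0]
eef_rot: [-1.571, -0.0, -0.098]
wrist_force: [0.4, 1.0, -3.7]
finger_gap: 25.5
t 7.6333 p0 [533.3 -38.5 118. ] zang 84.4 F [ 0.4  1.  -3.7] gap 25.5 q6 -92.5
shift [ -3.4   1.5 153.9] rot [ 0.  -0.1  0. ]
```

```bash
python3 -m jog '[0,0,35,0,0,0, -1,1,70,0,0,0, -2,1,105,0,0,0, -3,1,135,0,0,0, -3.4,1.5,154,0,-0.1,0, -3.4,1.5,154,0,-0.1,0]'; python3 -c "
from h import *
rel([545.0,115,116.5],84.5)
t=manip.camera('top');s=manip.camera('scene');w=manip.camera('wrist')
save(w,'w2')
cv2.imwrite('pics/t2.png',cv2.resize(t['img'][130:270,110:290,::-1],None,fx=4,fy=4))
cv2.imwrite('pics/s2.png',cv2.resize(s['img'][130:330,220:430,::-1],None,fx=3.5,fy=3))
"
```

```text
clock: 8.13
eef_pos: [544.9, 116.7, 116.2]
eef_rot: [-1.57, 0.0, -0.091]
wrist_force: [0.5, 0.1, -2.7]
finger_gap: 25.7
t 8.1333 p0 [544.9 116.7 116.2] zang 84.79 F [ 0.5  0.1 -2.7] gap 25.7 q6 -76.5
shift [ 0.3 -0.3 -1.6] rot [-0.03  0.29 -0.01]
```

View pics/w2.png

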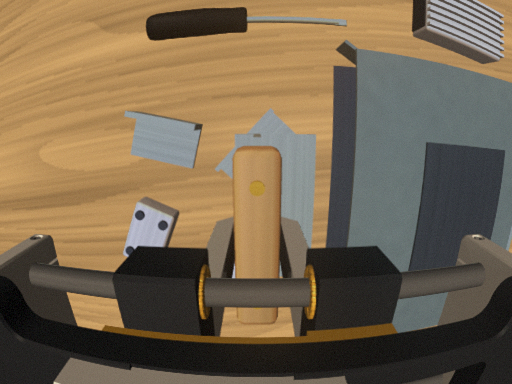

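View pics/t2.png

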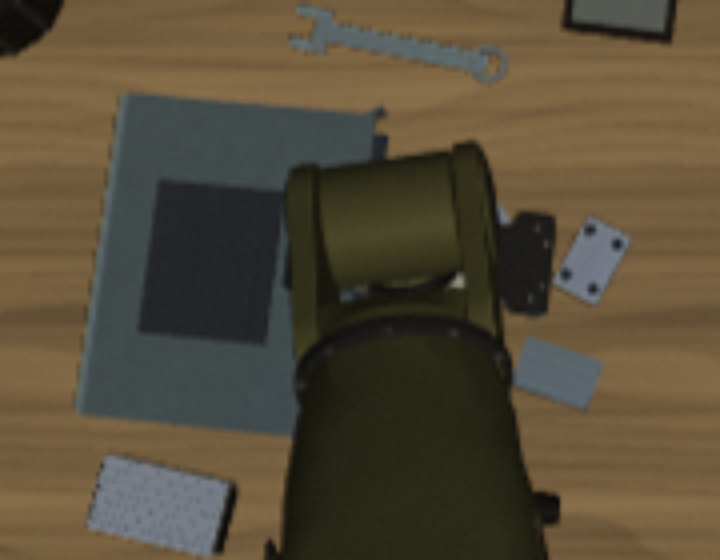

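View pics/s2.png

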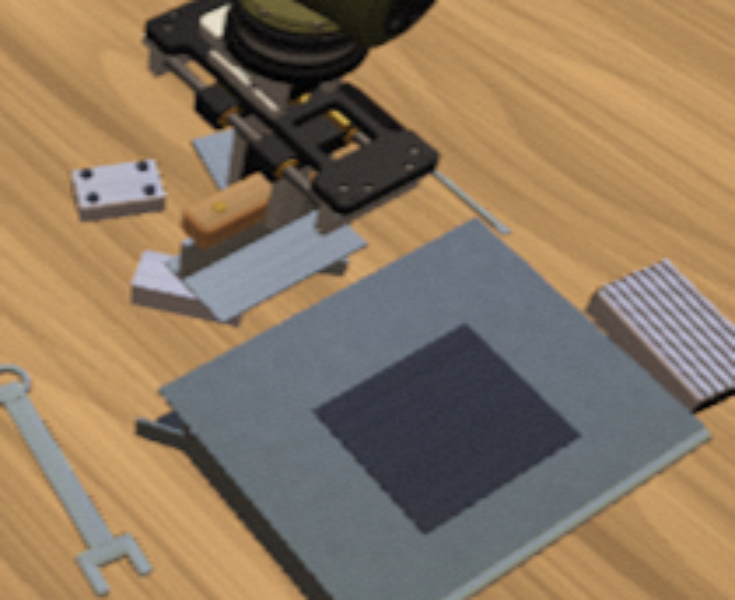

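```bash
python3 -m jog '[0.3,2,0,0,0.3,0, 0.3,3.2,10,0,0.3,0, 0.3,3.2,20,0,0.3,0, 0.3,3.2,30,0,0.3,0, 0.3,3.2,37,0,0.3,0, 0.3,3.2,41,0,0.3,0, 0.3,3.2,41,0,0.3,0]'; python3 -c "
from h import *
rel([548.9,157.6,113],84.5)
w=manip.camera('wrist');save(w,'w3')
s=manip.camera('scene')
cv2.imwrite('pics/s3.png',cv2.resize(s['img'][130:330,220:430,::-1],None,fx=3.5,fy=3))
"
```

```text
clock: 8.87
eef_pos: [549.2, 155.3, 112.7]
eef_rot: [-1.571, 0.0, -0.098]
wrist_force: [-0.7, 0.4, -3.2]
finger_gap: 25.6
t 8.8667 p0 [549.2 155.3 112.7] zang 84.36 F [-0.7  0.4 -3.2] gap 25.6 q6 -72.3
shift [-0.5 -0.3  2.3] rot [-0.   -0.14 -0.  ]
```

View pics/w3.png

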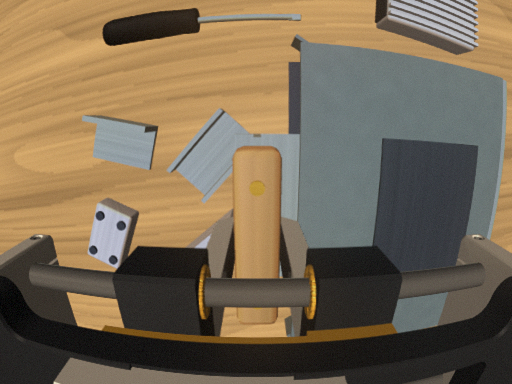

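View pics/s3.png

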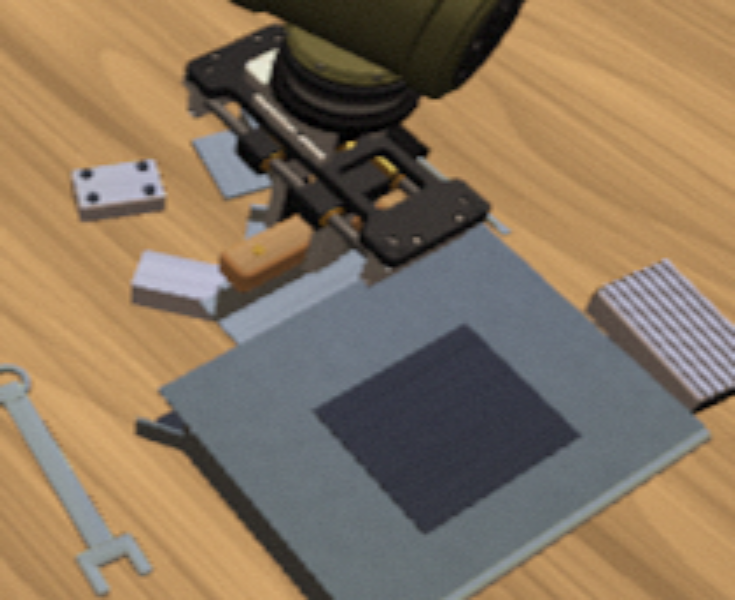

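```bash
python3 -c "
from h import *
w=manip.camera('wrist')
p=unpw(w,[(300,62),(300,100),(299,140),(299,200)],55);print(p.round(1))
u=np.array([.0958,.9954]);st=manip.read_state()['eef_pos'][:2];print((p[:,:2]-st)@u)
print('blade front check h', )
"
```

```text
[[438.9 196.6  55. ]
 [467.1 193.8  55. ]
 [496.1 190.5  55. ]
 [541.  187.3  55. ]]
[31.79676143 31.67933444 31.19190172 32.2839443 ]
blade front check h
```

```bash
python3 -m jog '[0,-4,3,0,0,0, 0,-8,3,0,0,0, 0,-20,4,0,0,0, 0,-31.5,5.5,0,0,0, 0,-43,7.5,0,0,0, 0,-54.5,10,0,0,0, 0,-66,14,0,0,0, 0,-77,18,0,0,0, 0,-88,23,0,0,0, 0,-98,28,0,0,0]'; python3 -c "
from h import *
rel([548.9,157.6,113],84.5)
w=manip.camera('wrist');save(w,'w4')
s=manip.camera('scene')
cv2.imwrite('pics/s4.png',cv2.resize(s['img'][130:330,220:430,::-1],None,fx=3.5,fy=3))
"
```

```text
clock: 9.85
eef_pos: [552.1, 182.7, 212.1]
eef_rot: [-1.57, -0.0, -0.099]
wrist_force: [-0.2, -1.2, -6.8]
finger_gap: 25.7
t 9.85 p0 [552.1 182.7 212.1] zang 84.3 F [-0.2 -1.2 -6.8] gap 25.7 q6 -69.6
shift [ -0.7  99.1 -25.3] rot [-0.02 -0.2   0.03]
```

View pics/w4.png

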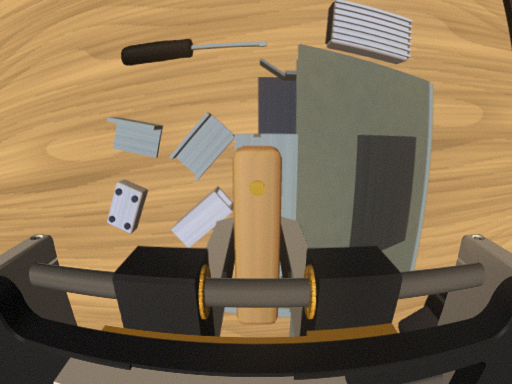

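View pics/s4.png

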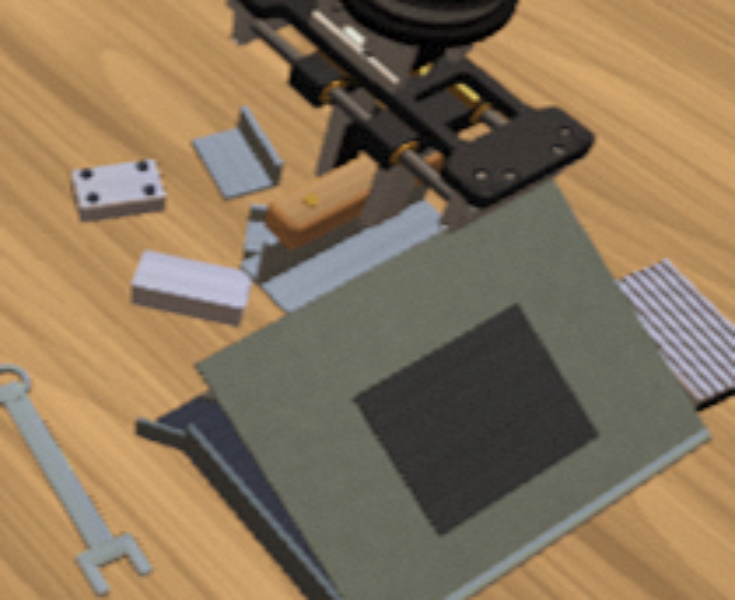

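```bash
python3 -m jog '[0,-9,7,0,0,0, 0,-18.6,13.5,0,0,0, 0,-28,21,0,0,0, 0,-36.5,29,0,0,0, 0,-44.5,38,0,0,0, 0,-52,47,0,0,0, 0,-59,56.5,0,0,0, 0,-65,66.5,0,0,0, 0,-70.5,77,0,0,0, 0,-75.5,88,0,0,0]'; python3 -c "
from h import *
rel([548.9,157.6,113],84.5)
w=manip.camera('wrist');save(w,'w5')
s=manip.camera('scene')
cv2.imwrite('pics/s5.png',cv2.resize(s['img'][100:330,220:440,::-1],None,fx=3.5,fy=2.6))
"
```

```text
clock: 10.78
eef_pos: [560.8, 270.7, 287.1]
eef_rot: [-1.571, -0.0, -0.099]
wrist_force: [0.4, -1.8, -5.6]
finger_gap: 25.5
t 10.7833 p0 [560.8 270.7 287.1] zang 84.3 F [ 0.4 -1.8 -5.6] gap 25.5 q6 -61.9
shift [  -0.7  174.1 -113.7] rot [-0.01 -0.2   0.02]
```

View pics/w5.png

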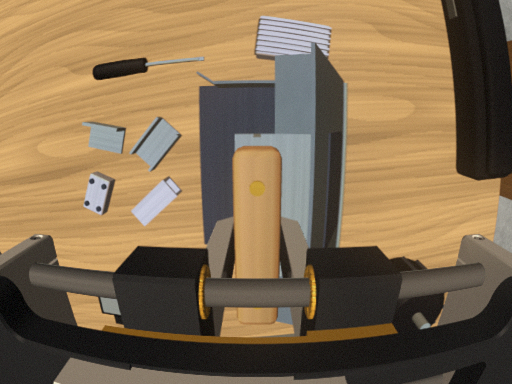

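View pics/s5.png

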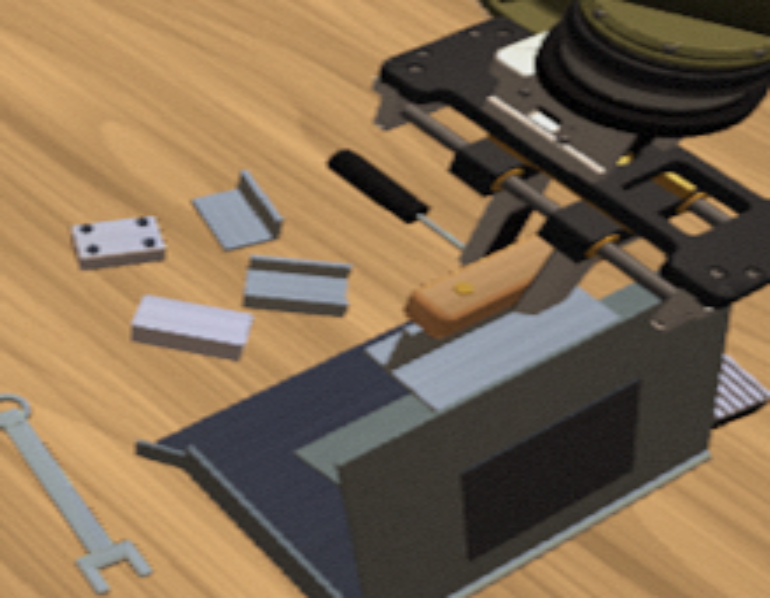

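```bash
python3 -m jog '[0,-4,11,0,0,0, 0,-8,22,0,0,0, 0,-11,33,0,0,0, 0,-13.5,45,0,0,0, 0,-15,57,0,0,0, 0,-16,69,0,0,0, 0,-17,79,0,0,0, 0,-18,89,0,0,0, 0,-19,98,0,0,0, 0,-19,105,0,0,0]'; python3 -c "
from h import *
rel([548.9,157.6,113],84.5)"
```

```text
clock: 11.72
eef_pos: [571.3, 374.7, 305.3]
eef_rot: [-1.571, 0.0, -0.099]
wrist_force: [0.4, -1.5, -4.0]
finger_gap: 25.8
t 11.7167 p0 [571.3 374.7 305.3] zang 84.3 F [ 0.4 -1.5 -4. ] gap 25.8 q6 -54.1
shift [  -0.7  192.3 -218.3] rot [-0.  -0.2 -0. ]
```

```bash
python3 -m jog '[0,0,2,0,0,0, 0,0,4,0,0,0, 0,0,6,0,0,0]'; python3 -m jog '[0,0,2,0,0,0, 0,0,4,0,0,0]';python3 -c "
from h import *
s=manip.camera('scene');w=manip.camera('wrist');save(w,'w6')
cv2.imwrite('pics/s6.png',cv2.resize(s['img'][100:360,200:450,::-1],None,fx=3,fy=2.3))
"
```

```text
clock: 11.97
eef_pos: [571.8, 379.8, 305.2]
eef_rot: [-1.571, 0.0, -0.1]
wrist_force: [-0.9, -10.2, -0.8]
finger_gap: 25.5
clock: 12.13
eef_pos: [572.2, 380.9, 305.6]
eef_rot: [-1.578, 0.001, -0.102]
wrist_force: [-9.2, -28.8, 8.1]
finger_gap: 25.5
```

View pics/s6.png

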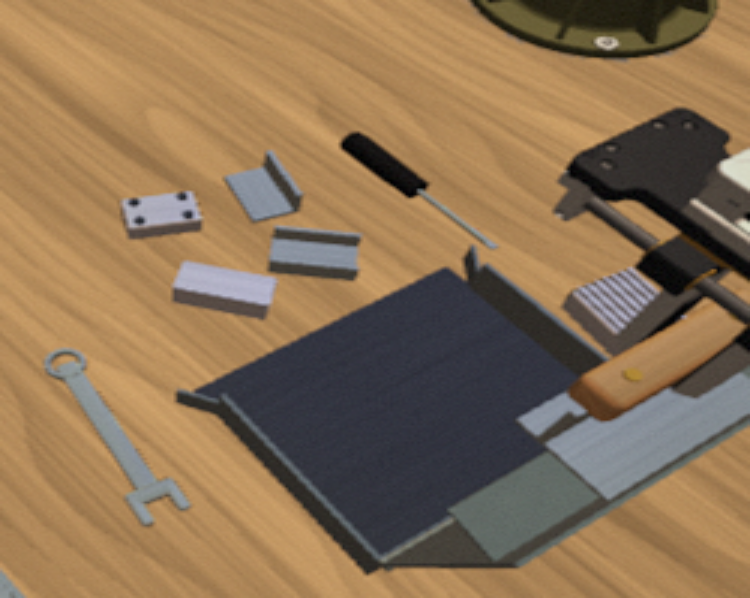

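View pics/w6.png

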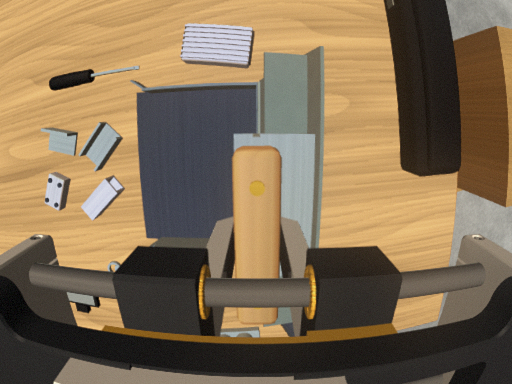

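```bash
python3 -m jog '[0,0,-4,0,0,0, 0,-5,-7,0,0,0, 0,-18,-8,0,0,0, 0,-22,-30,0,0,0, 0,-22,-60,0,0,0, 0,-10,-90,0,0,0, 10,20,-125,0,0,0, 20,60,-160,0,0,0, 25,95,-195,0,0,0, 30,125,-230,0,0,0]';python3 -c "
from h import *
rel([575.7,-84.2,120],84.5)
s=manip.camera('scene')
cv2.imwrite('pics/s7.png',cv2.resize(s['img'][:,:,::-1],None,fx=1.5,fy=1.5))
"
```

```text
clock: 13.07
eef_pos: [577.8, 173.6, 200.0]
eef_rot: [-1.57, -0.001, -0.099]
wrist_force: [1.2, -0.9, -3.6]
finger_gap: 25.9
t 13.0667 p0 [577.8 173.6 200. ] zang 84.31 F [ 1.2 -0.9 -3.6] gap 25.9 q6 -71.1
shift [  23.4   79.8 -256.9] rot [-0.05 -0.19  0.06]
```

View pics/s7.png

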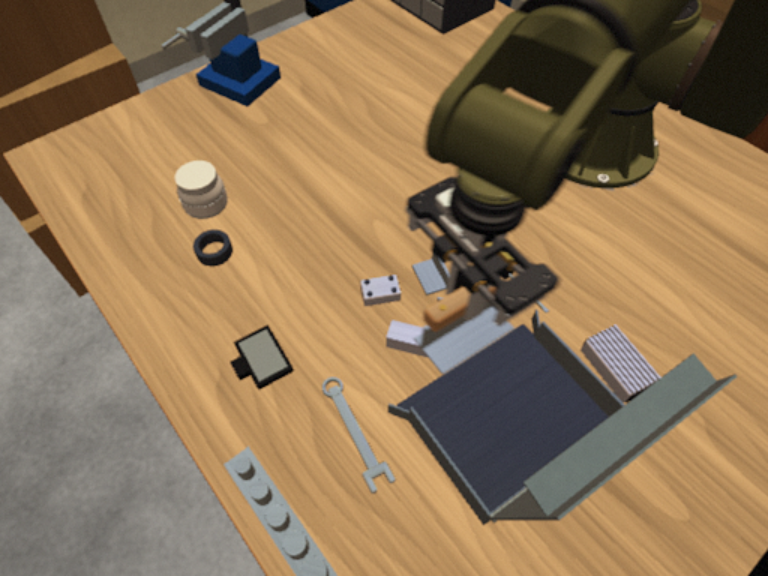

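```bash
python3 -m jog '[3,15,-30,0,0,0, 6,30,-60,0,0,0, 9,45,-95,0,-0.2,0, 12,60,-130,0,-0.2,0, 15,75,-165,0,-0.2,0, 18,80,-200,0,-0.2,0, 21,80,-230,0,-0.2,0, 23.4,90,-257,0,-0.2,0, 23.4,110,-257,0,-0.2,0, 23.4,121,-257,0,-0.2,0]';python3 -c "
from h import *
rel([575.7,-84.2,73.3],84.5)
s=manip.camera('scene');w=manip.camera('wrist');save(w,'w8');print(s['shot'])
cv2.imwrite('pics/s8.png',cv2.resize(s['img'][90:350,150:450,::-1],None,fx=2.5,fy=2.3))
"
```

```text
clock: 13.95
eef_pos: [575.5, -84.5, 78.8]
eef_rot: [-1.57, -0.0, -0.099]
wrist_force: [-0.6, 0.4, -4.3]
finger_gap: 25.3
t 13.95 p0 [575.5 -84.5  78.8] zang 84.35 F [-0.6  0.4 -4.3] gap 25.3 q6 -96.3
shift [0.1 5.5 0.4] rot [-0.02 -0.15  0.01]
24
```

View pics/s8.png

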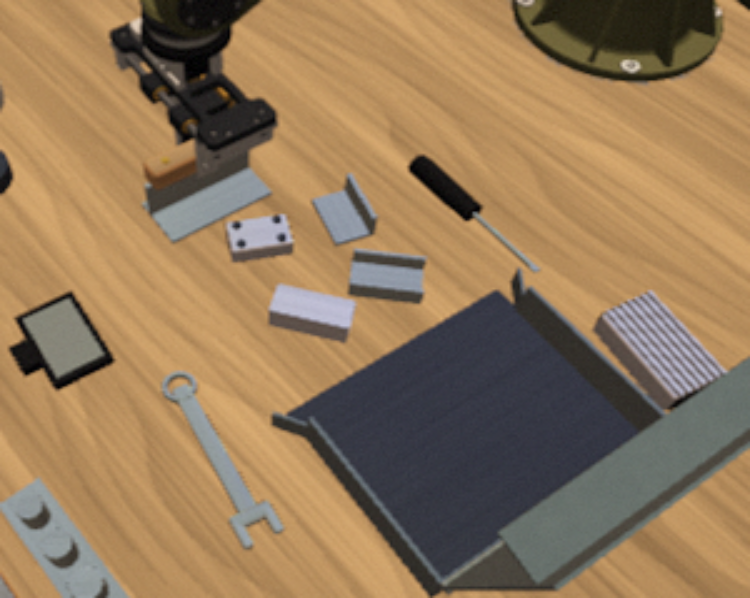

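View pics/w8.png

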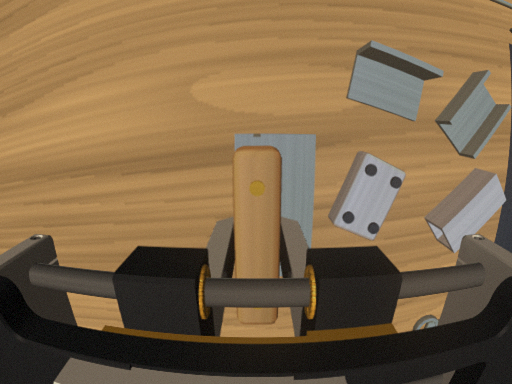

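```bash
python3 -m jog '[0,4,0,0,0,0, 0,5.5,8,0,-0.1,0, 0,5.5,22,0,-0.1,0, 0,5.5,37,0,-0.1,0, 0,5.5,52,0,-0.1,0, 0,5.5,67,0,-0.1,0, 0,5.5,82,0,-0.1,0, 0,5.5,97,0,-0.1,0, 0,5.5,112,0,-0.1,0, 0,5.5,127,0,-0.1,0]';python3 -c "
from h import *
rel([575.7,-84.2,73.3],84.5)
s=manip.camera('scene');w=manip.camera('wrist');save(w,'w9')
cv2.imwrite('pics/s9.png',cv2.resize(s['img'][90:350,150:450,::-1],None,fx=2.5,fy=2.3))
"
```

```text
clock: 14.88
eef_pos: [588.0, 45.6, 75.0]
eef_rot: [-1.571, -0.001, -0.093]
wrist_force: [0.2, -1.6, -4.4]
finger_gap: 25.2
t 14.8833 p0 [588.   45.6  75. ] zang 84.67 F [ 0.2 -1.6 -4.4] gap 25.2 q6 -83.8
shift [  -0.2    1.7 -130.3] rot [-0.    0.17  0.06]
```

View pics/s9.png

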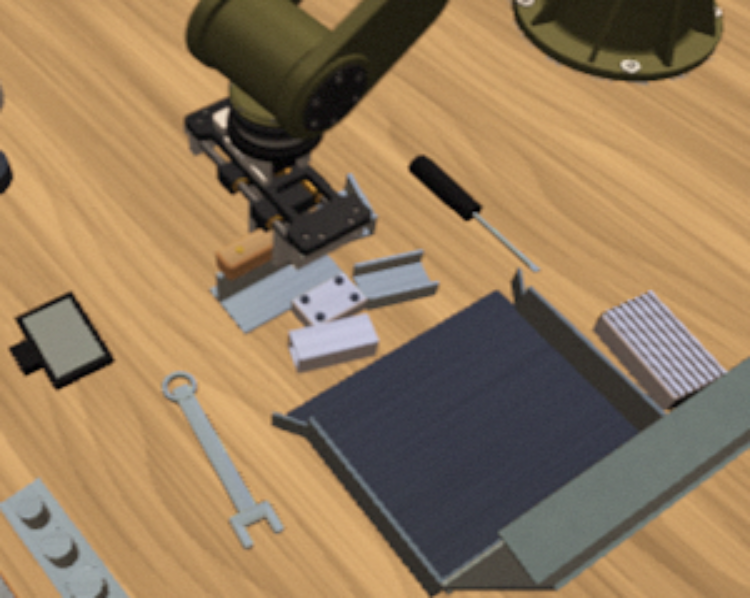

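View pics/w9.png

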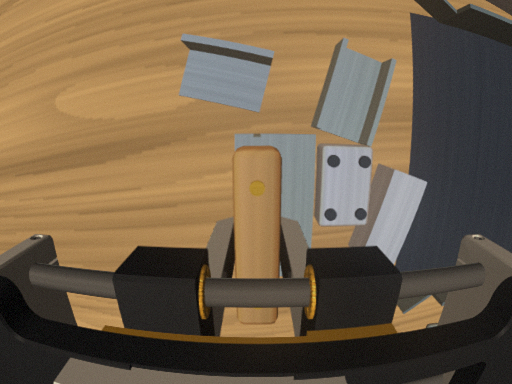

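```bash
python3 -m jog '[0,0,14,0,0,0, 0,0,28,0,0,0, 0,0,42,0,0,0, 0,0,56,0,0,0, 0,-0.5,70,0,0,0, 0,-1,82,0,0,0, 0,-1.7,94,0,0,0, 0,-2.4,106,0,0,0, 0,-2.7,118,0,0,0, 0,-2.7,130,0,0,0]';python3 -c "
from h import *
rel([575.7,-84.2,73.3],84.5)
s=manip.camera('scene');w=manip.camera('wrist');save(w,'w10')
cv2.imwrite('pics/s10.png',cv2.resize(s['img'][90:350,150:450,::-1],None,fx=2.5,fy=2.3))
"
```

```text
clock: 15.82
eef_pos: [600.2, 173.7, 77.0]
eef_rot: [-1.571, -0.0, -0.094]
wrist_force: [0.3, -0.6, -2.7]
finger_gap: 25.6
t 15.8167 p0 [600.2 173.7  77. ] zang 84.59 F [ 0.3 -0.6 -2.7] gap 25.6 q6 -71.8
shift [-1.000e-01  3.700e+00 -2.591e+02] rot [-0.    0.09  0.  ]
```

View pics/s10.png

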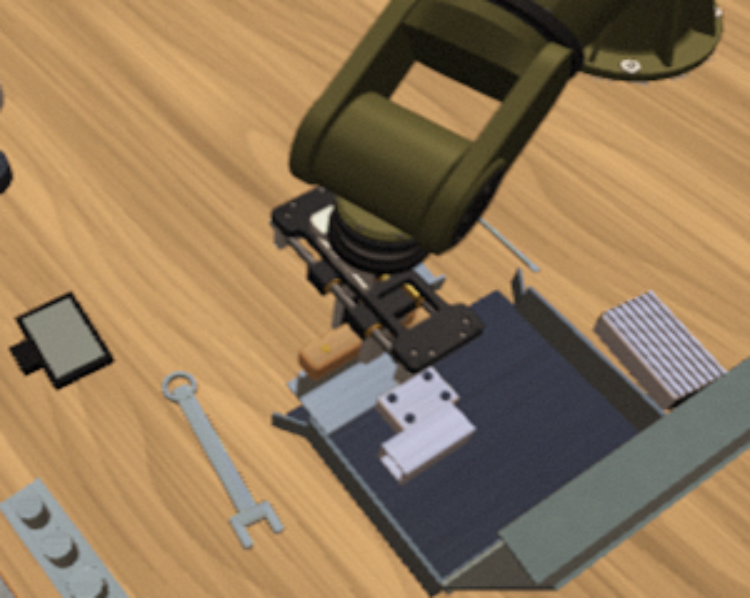

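View pics/w10.png

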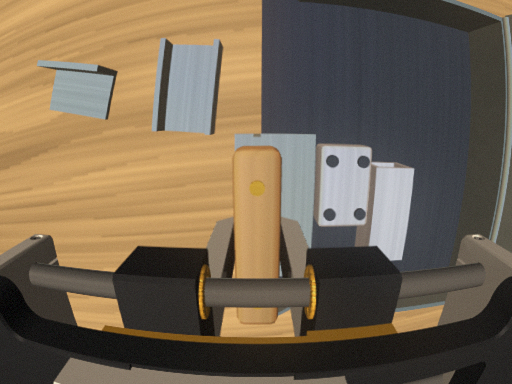

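```bash
python3 -m jog '[0,0,12,0,0,0, 0,0,24,0,0,0, 0,0,36,0,0,0, 0,0,46,0,0,0, 0,0,54,0,0,0, 0,0,57,0,0,0, 0,0,50,0,0,0, 0,-8,30,0,0,0, 0,-25,10,0,0,0, 0,-45,-15,0,0,0]';python3 -c "
from h import *
rel([575.7,-84.2,73.3],84.5)
s=manip.camera('scene');w=manip.camera('wrist');save(w,'w11')
cv2.imwrite('pics/s11.png',cv2.resize(s['img'][90:350,150:450,::-1],None,fx=2.5,fy=2.3))
"
```

```text
clock: 16.75
eef_pos: [597.8, 156.6, 121.3]
eef_rot: [-1.571, 0.002, -0.094]
wrist_force: [0.0, -0.8, -2.5]
finger_gap: 25.8
t 16.75 p0 [597.8 156.6 121.3] zang 84.63 F [ 0.  -0.8 -2.5] gap 25.8 q6 -73.3
shift [   0.6   48.1 -241.8] rot [ 0.03  0.13 -0.13]
```

View pics/s11.png

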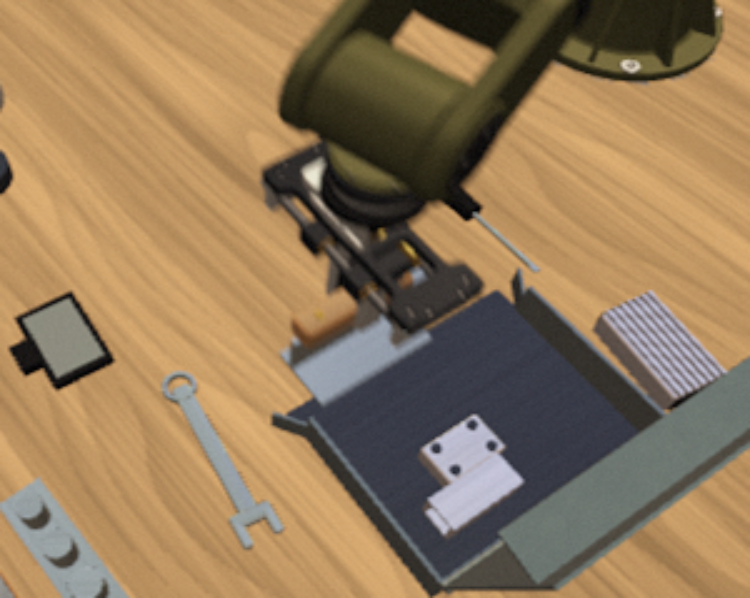

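View pics/w11.png

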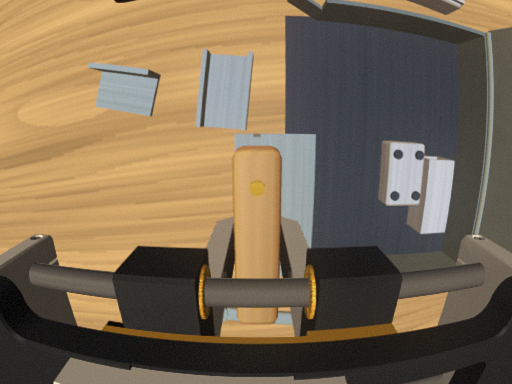

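```bash
python3 -c "
from h import *
w=manip.camera('wrist')
L=np.array([551.4,185.4]);u=np.array([.0958,.9954]);n=np.array([.9954,-.0958])
def sw(p,z):
    q=unpw(w,p,z)[:,:2]-L; return np.c_[q@u,q@n].round(0)
print('angle',sw([(100,68),(159,76),(152,115),(97,103)],2).tolist(),'leg',sw([(90,65),(160,72)],34).tolist())
print('chan',sw([(203,50),(253,53),(248,130),(197,126)],20).tolist())
print('mouth/wall',sw([(286,17),(285,240)],2).tolist(),sw([(343,2),(488,35)],50).tolist())
"
```

```text
angle [[-187.0, -81.0], [-120.0, -65.0], [-128.0, -27.0], [-190.0, -44.0]] leg [[-180.0, -79.0], [-109.0, -63.0]]
chan [[-73.0, -84.0], [-29.0, -79.0], [-34.0, -10.0], [-79.0, -15.0]]
mouth/wall [[2.0, -121.0], [3.0, 101.0]] [[44.0, -121.0], [202.0, -121.0]]
```

```bash
python3 -m jog '[-10,0,-25,0,0,0, -22,0,-50,0,0,0, -34,0,-80,0,0,0, -46,0,-110,0,0,0, -58,0,-140,0,0,0, -70,0,-170,0,0,0, -80,0,-195,0,0,0, -90,0,-213,0,0,0, -98,0,-229,0,0,0, -98,20,-231,0,0,0]';python3 -c "
from h import *
rel([477.2,-63.6,73.3],84.5)
w=manip.camera('wrist');save(w,'w12')
"
```

```text
clock: 17.73
eef_pos: [479.5, -65.1, 103.9]
eef_rot: [-1.571, -0.004, -0.096]
wrist_force: [1.9, -0.5, -2.1]
finger_gap: 26.0
t 17.7333 p0 [479.5 -65.1 103.9] zang 84.51 F [ 1.9 -0.5 -2.1] gap 26.0 q6 -96.6
shift [-2.6 30.6  1.3] rot [0.04 0.01 0.24]
```

View pics/w12.png

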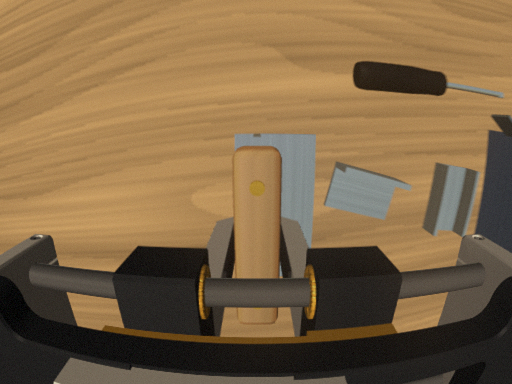

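```bash
python3 -m jog '[-2.6,14,0,0,0,0.2, -2.6,25,0,0,0,0.2, -2.6,31,0,0,0,0.2, -2.6,31,10,0,0,0.2, -2.6,31,24,0,0,0.2, -2.6,31,38,0,0,0.2, -2.6,31,52,0,0,0.2, -2.6,31,66,0,0,0.2, -2.6,31,80,0,0,0.2, -2.6,31,94,0,0,0.2]';python3 -c "
from h import *
rel([477.2,-63.6,73.3],84.5)
w=manip.camera('wrist');save(w,'w13')
"
```

```text
clock: 18.62
eef_pos: [486.3, 31.4, 71.3]
eef_rot: [-1.571, 0.002, -0.094]
wrist_force: [0.6, -4.7, 3.2]
finger_gap: 25.7
t 18.6167 p0 [486.3  31.4  71.3] zang 84.63 F [ 0.6 -4.7  3.2] gap 25.7 q6 -85.2
shift [ -0.1  -2.  -95.5] rot [ 0.04  0.13 -0.13]
```

View pics/w13.png

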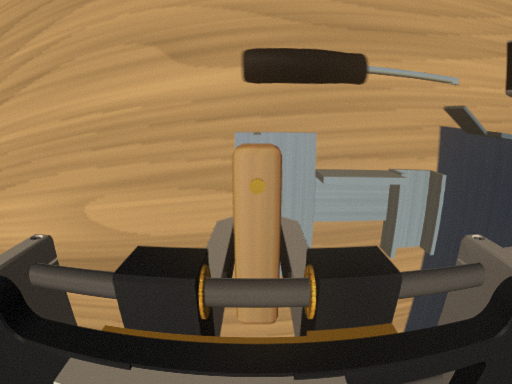

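```bash
python3 -m jog '[0,-1,14,0,0,0, 0,-1,28,0,0,0, 0,-1,42,0,0,0, 0,-1,56,0,0,0, 0,-1,70,0,0,0, 0,-1,84,0,0,0, 0,-1.3,96,0,0,0, 0,-1.7,108,0,0,0, 0,-2.4,120,0,0,0, 0,-3.2,130,0,0,0]';python3 -c "
from h import *
rel([477.2,-63.6,73.3],84.5)
s=manip.camera('scene');w=manip.camera('wrist');save(w,'w14')
cv2.imwrite('pics/s14.png',cv2.resize(s['img'][90:350,150:450,::-1],None,fx=2.5,fy=2.3))
"
```

```text
clock: 19.5
eef_pos: [497.9, 161.2, 74.0]
eef_rot: [-1.571, 0.004, -0.094]
wrist_force: [-0.7, -1.6, -3.9]
finger_gap: 25.6
t 19.5 p0 [497.9 161.2  74. ] zang 84.61 F [-0.7 -1.6 -3.9] gap 25.6 q6 -70.8
shift [   0.5    0.7 -225.8] rot [ 0.    0.11 -0.22]
```

View pics/w14.png

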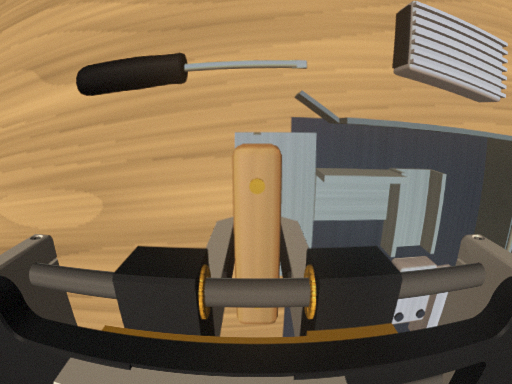

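View pics/s14.png

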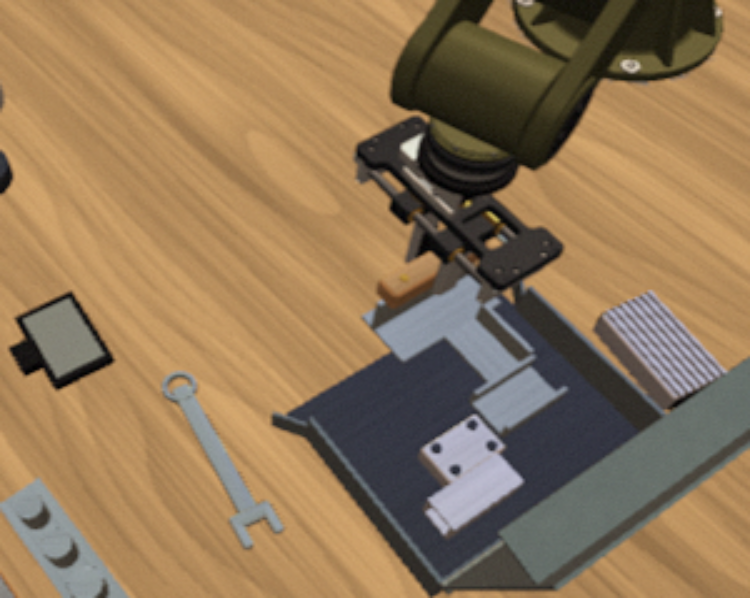

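```bash
python3 -m jog '[0,-0.8,11,0,0,0.1, 0,-1.2,22,0,0,0.2, 0,-1.2,33,0,0,0.2, 0,-1.2,44,0,0,0.2, 0,-1.2,52,0,0,0.2, 0,-1.2,56,0,0,0.2, 0,-1.2,56,0,0,0.2]';python3 -c "
from h import *
rel([477.2,-63.6,73.3],84.5)
s=manip.camera('scene');w=manip.camera('wrist');save(w,'w15')
cv2.imwrite('pics/s15.png',cv2.resize(s['img'][90:350,150:450,::-1],None,fx=2.5,fy=2.3))
"
```

```text
clock: 20.18
eef_pos: [503.1, 216.9, 75.2]
eef_rot: [-1.57, 0.007, -0.093]
wrist_force: [-0.3, -0.8, -3.7]
finger_gap: 25.5
t 20.1833 p0 [503.1 216.9  75.2] zang 84.65 F [-0.3 -0.8 -3.7] gap 25.5 q6 -65.4
shift [   0.3    1.8 -281.7] rot [-0.02  0.15 -0.4 ]
```

View pics/w15.png

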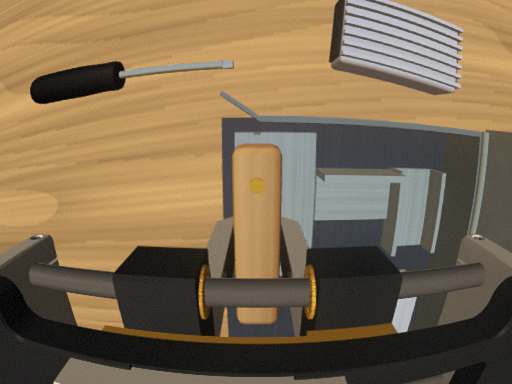

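View pics/s15.png

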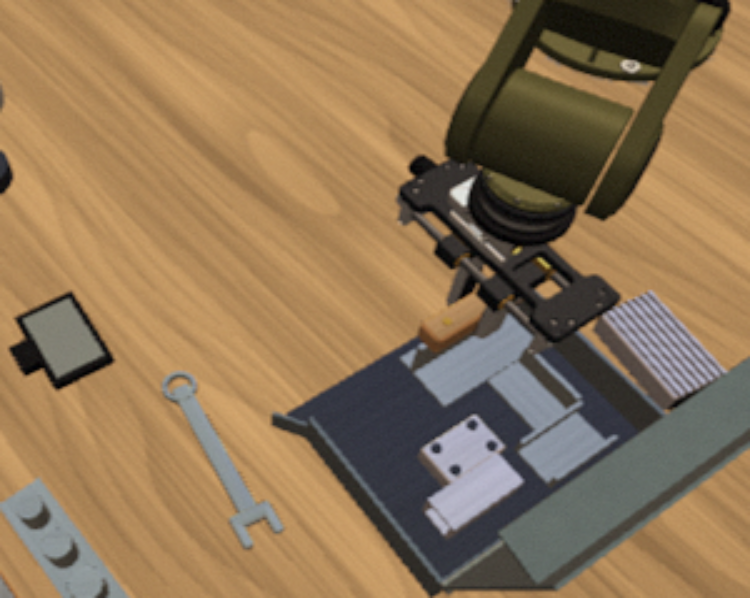

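```bash
python3 -m jog '[0,-1,-10,0,0,-0.2, 0,-8,-30,0,0,-0.4, 0,-25,-60,0,0,-0.4, 5,-40,-95,0,0,-0.4, 10,-45,-130,0,0,-0.4, 15,-45,-165,0,0,-0.4, 20,-45,-200,0,0,-0.4, 25,-45,-235,0,0,-0.4, 30,-45,-270,0,0,-0.4, 35,-45,-300,0,0,-0.4]';python3 -c "
from h import *
rel([510,-120,76],84.5)
w=manip.camera('wrist');save(w,'w16')"
```

```text
clock: 21.12
eef_pos: [509.3, -89.1, 120.3]
eef_rot: [-1.571, -0.0, -0.096]
wrist_force: [-0.2, -0.3, -2.4]
finger_gap: 25.6
t 21.1167 p0 [509.3 -89.1 120.3] zang 84.52 F [-0.2 -0.3 -2.4] gap 25.6 q6 -98.5
shift [  3.7  44.3 -30.7] rot [0.01 0.02 0.03]
```

View pics/w16.png

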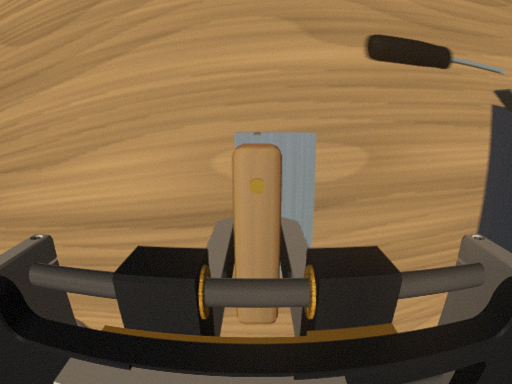

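```bash
python3 -m jog '[4,12,-15,0,0,0, 4,25,-31,0,0,0, 4,36,-31,0,0,0, 4,43,-31,0,0,0, 4,46,-31,0,0,0, 4,46,-31,0,0,0]'; python3 -m jog '[0,0.7,0,0,0,0, 0,1.3,0,0,0,0, 0,1.3,0,0,0,0, 0,1.3,0,0,0,0]';python3 -c "
from h import *
rel([510,-120,72.5],84.5)"
```

```text
clock: 21.67
eef_pos: [510.8, -116.8, 73.6]
eef_rot: [-1.571, 0.001, -0.094]
wrist_force: [0.1, -0.5, -3.2]
finger_gap: 25.6
clock: 22.0
eef_pos: [511.4, -117.1, 73.2]
eef_rot: [-1.571, -0.001, -0.094]
wrist_force: [-0.7, -0.5, -3.6]
finger_gap: 25.5
t 22.0 p0 [ 511.4 -117.1   73.2] zang 84.62 F [-0.7 -0.5 -3.6] gap 25.5 q6 -101.5
shift [-1.1  0.7 -3. ] rot [0.01 0.12 0.04]
```

```bash
python3 -m jog '[0,0.7,0,0,0,0, 0,0.7,0,0,0,0, 0,0.7,0,0,0,0]'; python3 -m jog '[0,0.6,0,0,0,0, 0,0.6,0,0,0,0, 0,0.6,0,0,0,0]'
```

```text
clock: 22.25
eef_pos: [511.2, -117.3, 72.1]
eef_rot: [-1.571, -0.0, -0.094]
wrist_force: [-0.2, -0.2, -3.4]
finger_gap: 25.8
clock: 22.5
eef_pos: [511.1, -117.3, 71.4]
eef_rot: [-1.571, 0.0, -0.094]
wrist_force: [0.4, 0.3, -3.4]
finger_gap: 25.7
```

```bash
python3 -m jog '[0,0.7,0,0,0,0, 0,0.7,0,0,0,0, 0,0.7,0,0,0,0]'; python3 -m jog '[0,0.6,0,0,0,0, 0,0.6,0,0,0,0, 0,0.6,0,0,0,0]'
```

```text
clock: 22.75
eef_pos: [511.3, -117.4, 71.3]
eef_rot: [-1.571, -0.0, -0.094]
wrist_force: [-3.3, 0.8, 4.8]
finger_gap: 25.9
clock: 23.0
eef_pos: [511.3, -117.3, 71.3]
eef_rot: [-1.571, -0.001, -0.094]
wrist_force: [-7.2, 2.0, 14.1]
finger_gap: 25.6
```

```bash
python3 -m jog '[0,-0.7,0,0,0,0, 0,-0.7,0,0,0,0]'; python3 -m jog '[0,0,0,0,0,0, 0,0,0,0,0,0, 0,0,0,0,0,0, 0,0,0,0,0,0, 0,0,0,0,0,0, 0,0,0,0,0,0, 0,0,0,0,0,0]' 80;  python3 -m jog '[0,-15,0,0,0,0, 0,-40,0,0,0,0, 0,-75,0,0,0,0, 0,-110,0,0,0,0, 0,-145,0,0,0,0, -30,-165,0,0,0,0, -60,-165,-30,0,0,0, -90,-165,-60,0,0,0, -120,-165,-90,0,0,0, -140,-165,-120,0,0,0]';python3 -c "
from h import *
s=manip.camera('scene');save(s,'s20',1.5);t=manip.camera('top');save(t,'t20',1.5)"
```

```text
clock: 23.17
eef_pos: [511.3, -117.3, 71.3]
eef_rot: [-1.571, -0.0, -0.094]
wrist_force: [-3.1, 0.6, 6.7]
finger_gap: 25.7
clock: 23.75
eef_pos: [511.2, -117.3, 70.8]
eef_rot: [-1.571, 0.0, -0.094]
wrist_force: [0.4, 0.1, -0.5]
finger_gap: 68.6
clock: 24.58
eef_pos: [358.4, -223.9, 236.1]
eef_rot: [-1.571, -0.0, -0.093]
wrist_force: [0.9, -0.6, 0.0]
finger_gap: 80.1
```

View pics/s20.png

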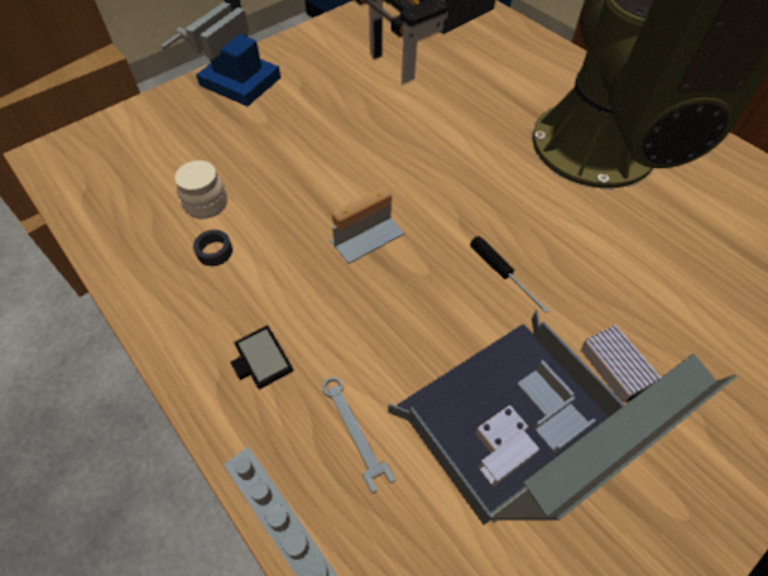

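View pics/t20.png

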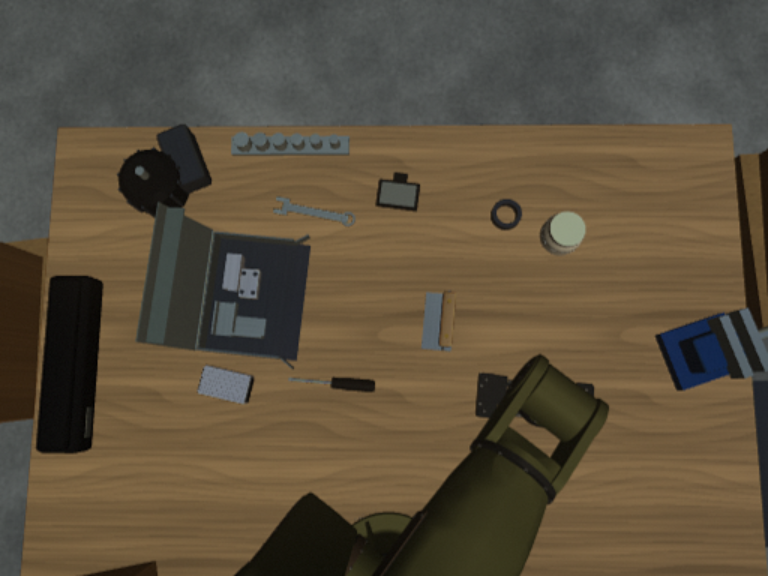

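```bash
python3 -c "
from cell import manip
print(manip.sign_off())"
```

```text
the job is handed in; nothing more can be done
None
```

I handed the job in at about 25 s of the 72 s allowed. The box cover is open, all four offcuts are inside, and the scraper is standing released on the bench.

- **Cover:** I levered it up from under the lip with the scraper foot and pushed it back until it met its stop. The highest wrist force I read was about 31 N, at the stop. It stayed open in every later picture.
- **Offcuts:** I swept the clamp block and tube in along one lane, then the angle and channel along a second. The last scene and top pictures show all four on the box floor. The rearmost one, the angle, lies about 40 mm past the mouth.
- **Scraper:** It stands upright at roughly (511, -117), well clear of the box, with the gripper open and backed away from everything.
- **Other things:** The controller, wrench, screwdriver, tub, display and cup show no movement between the first and last pictures. I compared these by eye and did not re-measure them.

Two small disagreements came up. The scraper had shifted about 1 mm in the grip, most likely in the sweeping, so it touched the bench with the TCP 1.2 mm lower than when I picked it up. Setting it down on the bench then read about 14 N before I eased off and released it. No check failed.

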